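# Post the finned controller through the chute flap

## Robot

A 6-joint arm with a two-finger parallel gripper is mounted at the origin on the work surface. World frame = base frame: x ahead of the robot, y to its left, z up, the work surface at z = 0. Lengths are in m, angles in degrees, forces in N, time in s.
With the tool pointing down it reaches from about 0.375 to 0.75 m from the base axis. Payload 9 kg.
Tool frame: the origin (TCP) lies midway between the tips of the shut fingers; the grasp point (between the pads) lies robot.pinch_z behind it (robot.pinch_z is the distance from the TCP to the grasp point, in m); y points along the fingers, x is the direction in which the jaws open and shut, and the axes are right-handed (so a half turn about y gives the same grasp; the last joint's range is limited). The gripper opens to 85 mm and grips with 20 to 120 N. Pads are 22 mm wide; open, the fingers measure 114 mm over their backs; the gripper's body (76 mm by 85 mm) begins 54 mm behind the grasp point. The pads swing forward as they close: fully open they stand 13 mm farther back than shut.
Start: joints at [53.761, 5.964, 5.575, 89.605, 0, 77.527], TCP at [0.242, 0.549, 0.231] pointing down, gripper open.
Joint ranges: [-171.21, 171.21], [-48.23, 106.86], [-62.78, 66.21], [-105.2, 120.99], [-86.42, 89.51], [-180, 180]. Speed limits (degrees/s): [127.2, 127.2, 147.25, 180, 180, 180].

## Interface

Orientations are given as [roll, pitch, yaw] about the fixed x, y, z axes, in that order (R = Rz(yaw) Ry(pitch) Rx(roll)).
In Python, from plant import robot gives the robot as it stands.
- The arm moves only by the tool arm_command, never from a script. Its argument "moves" is a list of rows, each a list of 3 entries, a list of its own where there are three numbers: the turn, a rotation vector about the world's x, y, z in rad, then the shift along the world's x, y, z in cm, then the opening, from -1 (shut) to 1 (fully open), so that 0 is half open. A call has 1 to 20 rows; each row shifts and turns the commanded pose from where the row before left it; what a row does not reach is not made up. A row lasts 1/12 s, in which the tool goes at most 41.7 mm and 7.16 degrees, less where a joint would pass 70% of its speed; a pose out of reach is approached as far as the arm can. A call with a gripper value outside its range is refused whole. The fingers move at their own pace and stop on an object; the grip force is fixed at half the most. Time passes only in rows, so rows that do not move let the fingers close. It gives the time, the measured TCP pose, the force and the opening at its end, in the units of the state.
- robot.read_state(): the state, without advancing time (a new reading comes with each control period).
- robot.camera(name): name is "scene" or "top" or "wrist"; returns the picture (400x640x3 uint8, red, green, blue); there is no depth.
- robot.camera_params(name): a dict with "K" (3x3 intrinsics, pixels), "extrinsics" (4x4, takes a point from camera to world coordinates). Camera axes: x right, y up, looking along -z (the intrinsics and any distortion apply to the point x, -y, -z); pixel columns grow to the right and rows downward; lengths in m; the calibration is good to about 2 mm. A picture is of the moment at which its call begins: read the wrist's pose just before it. camera_params takes no time and is no camera call; for the wrist camera it gives the pose at the moment of the call.
- robot.hand_in(): hands the job in, once; it reports no verdict.
The state is a dict: "time": time; "joint_positions": joint angles; "qd": joint speeds; "effort": joint torques, N m; "ee_pos": TCP position; "eef_rot": TCP orientation; "ft_force": force on the tool from outside, world axes, zero at the start; "torque": the same for the moment, N m; "width": opening from 0.0 (shut) to 1.0 (fully open).
Only numpy, scipy, OpenCV 4.12 (cv2) and the standard library are available. Lean on these libraries where they do the work, as an engineer would, in place of code of your own. Each camera call takes 0.05 s, during which the arm holds its last target. There are 200 camera calls.

## Task

On the test bench a twin-lane drop chute has a hanging flap across each lane, and two controller modules wait on its deck, one in each lane. With the fingertips, push the finned module along its lane, so that it pushes its flap open and goes right through and down the ramp, then draw the fingers back out so the flap hangs shut again with the module lying at rest in the catch bay behind it. Only push the module, never lift it, and leave the smooth module and everything else on the bench as it is.

Things in the scene. Friction and masses are not known exactly. Their poses are not given: they have to be found in the camera images.
- chute: Grey and aluminium twin-lane drop chute, fixed to the table, turned up to 15 degrees either way. Origin: on the table top, under the plane of the two shut flaps, midway between the lanes; x is the feeding direction (away from the robot), y left, z up. In its frame (mm): flat grey deck, top z = 50, x = -160 to 35; then a slick ramp to a catch bay that ends at a wall at x = 220. Open above.
- left_lane (a point): On the deck (z = 50), middle of the left lane, below the shut flap (chute x = 0, y = +45 mm). Each lane is 84 wide between 6 thick walls at chute y = -90, 0 and +90; the walls stand 16 above the deck from x = -160 to -15 and 55 above it from x = 0 to 220.
- right_lane (a point): The same point of the right lane (chute x = 0, y = -45 mm).
- sill (a point): Middle of the rounded, slick white sill at the far end of the deck (chute x = 35, z = 50 mm), 35 mm behind the shut flaps. From here the slick white ramp falls at 35 degrees to the catch floor (z = 5), which begins near chute x = 100. A module tips over the sill and slides down by itself once its middle has passed the sill by a few mm.
- hinge_rod (a point): Middle of the 7 mm steel rod across both lanes from which the flaps hang (axis at chute x = 0, 114 mm above the table). Its 6 mm posts, on the lane walls, rise to 118 mm.
- flap_left_edge (a point): Middle of the lower edge of the flap in the left lane (y = +45 of the chute). The flap is a light stiff grey plastic panel, 80 g, 78 wide, 60 tall, 3 thick; shut, it hangs plumb with its lower edge 4 above the deck.
- flap_right_edge (a point): The same point of the same kind of flap in the right lane (y = -45 of the chute).
- flap_left (a joint): Swing of the left flap about the hinge rod, rad: 0 shut (hanging, against its stop), grows as its lower edge is pushed inwards (+x of the chute), at most 1.5. It falls shut under its own weight as soon as nothing holds it up.
- flap_right (a joint): Swing of the right flap, the same.
- finned_module: The module to push: dark grey box 84 long (x), 62 wide (y), 30 tall, 0.2 to 0.42 kg, top half cut into seven lengthwise cooling fins; two small white connectors on its far end. Loose, flat on the deck of one lane (either one), lengthwise within about 6 degrees and up to 6 mm off the lane's middle, short of the flap. Origin: centre of its underside, x into the chute, z up.
- smooth_module: Dark grey module of the same size with a plain smooth top and the same white connectors, lying on the deck of the other lane. Leave it there. Origin: centre of its underside.
- motor: Small steel motor, 36 diameter, 62 tall with its shaft, standing on the table just beside the chute. Origin: centre of its underside. Leave it.
- plug: White plastic plug, 30 x 22 x 26, standing on the table just beside the chute. Origin: centre of its underside. Leave it.
- driver: Screwdriver with a black handle, 170 long, lying on the table to the right. Leave it.
- tape: Yellow ring, an empty tape core 90 across and 20 tall, flat on the table to the left. Leave it.
- jar: White jar, 48 diameter, 70 tall, standing on the table to the right. Leave it.
Not all that is in view belongs to the job. What is shaped like the finned_module but turquoise is not meant.

How it is judged:
By the outcome, as a careful person would: the job done as asked, in the order asked, and still so for the second after the job is handed in, with the robot touching nothing.
It also fails if it takes over 35 s, if anything falls off the work surface, if the arm or the gripper's body presses on something with over 40 N, if the wrist force passes 120 N, or if a joint passes its speed limit or range.

## Working session

There is one attempt and no reset: what is moved stays moved. The work goes in short steps, Python scripts to look and compute and a tool call to move; the robot and the scene stay as the last step left them, time stands still between calls to the robot, and variables do not carry over. Pictures are saved under pics/ and viewed, about 8 in all and at most 12, crops included, and the job is handed in when it is done.

Besides the shell and the picture viewer there is one more tool, called by a JSON object that holds its "name" and its "arguments", one argument or row to a line. arm_command: Moves the arm, as the interface text tells. Its arguments: {"type":"object","properties":{"moves":{"type":"array","items":{"type":"array"}}},"required":["moves"]}

```bash
mkdir -p pics; ls; python3 - <<'E'
from plant import robot
import cv2
s=robot.read_state();print({k:s[k] for k in('time','ee_pos','eef_rot','ft_force','width')},robot.pinch_z)
for n in('top','scene'):
    im=robot.camera(n);cv2.imwrite(f'pics/{n}0.png',im[:,:,::-1]);p=robot.camera_params(n);print(n,p)
E
```

```text
pics
{'time': 0.0, 'ee_pos': array([0.2415893 , 0.548822  , 0.23049305]), 'eef_rot': array([-8.99829319e+01,  7.83455168e-02,  6.62332695e+01]), 'ft_force': array([ 0.29854409,  0.07071685, -0.28976591]), 'width': 0.9978479067322721} 0.0187
top {'K': array([[493.61135482,   0.        , 321.49289187],
       [  0.        , 493.61135482, 191.25619133],
       [  0.        ,   0.        ,   1.        ]]), 'extrinsics': array([[ 1.84965772e-02,  9.80086804e-01, -1.97706177e-01,
         2.98005900e-01],
       [-9.99818599e-01,  1.72325268e-02, -8.11228984e-03,
         1.04095048e-03],
       [-4.54377123e-03,  1.97820363e-01,  9.80227758e-01,
         1.42526974e+00],
       [ 0.00000000e+00,  0.00000000e+00,  0.00000000e+00,
         1.00000000e+00]])}
scene {'K': array([[462.61479655,   0.        , 323.00565976],
       [  0.        , 462.61479655, 194.81425893],
       [  0.        ,   0.        ,   1.        ]]), 'extrinsics': array([[-0.05339067, -0.5783013 ,  0.81407435,  1.51977326],
       [ 0.99856678, -0.03395558,  0.04136919,  0.04724138],
       [ 0.00371851,  0.81511633,  0.57928538,  0.77235595],
       [ 0.        ,  0.        ,  0.        ,  1.        ]])}
```

View pics/top0.png

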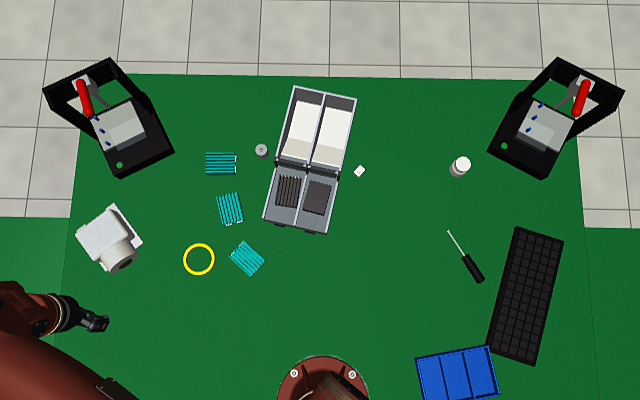

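View pics/scene0.png

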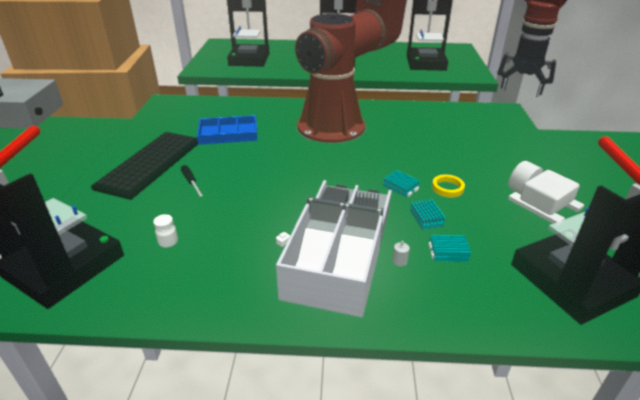

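The top view shows the finned module in the left lane at about (289,190) and the smooth module in the right lane at (318,197). What could be mistaken for the target: turquoise finned blocks at (221,162), (230,208) and (247,258), and the smooth module. I choose the dark finned one at (289,190) and check it in a crop.

```bash
python3 - <<'E'
import cv2,numpy as np
a=cv2.imread('pics/top0.png')[80:240,250:370]
b=cv2.imread('pics/scene0.png')[175:320,265:405]
a=cv2.resize(a[:, :],None,fx=3.7,fy=3.7,interpolation=cv2.INTER_CUBIC)
cv2.imwrite('pics/topcrop.png',cv2.resize(cv2.imread('pics/top0.png')[155:240,255:340],None,fx=7,fy=7,interpolation=cv2.INTER_CUBIC))
b=cv2.resize(cv2.imread('pics/scene0.png')[170:320,270:400],None,fx=4,fy=4,interpolation=cv2.INTER_CUBIC)
cv2.imwrite('pics/both.png',np.hstack([a[:590,:390],b[:590,:400]]))
E
```

```text
(no output)
```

View pics/topcrop.png

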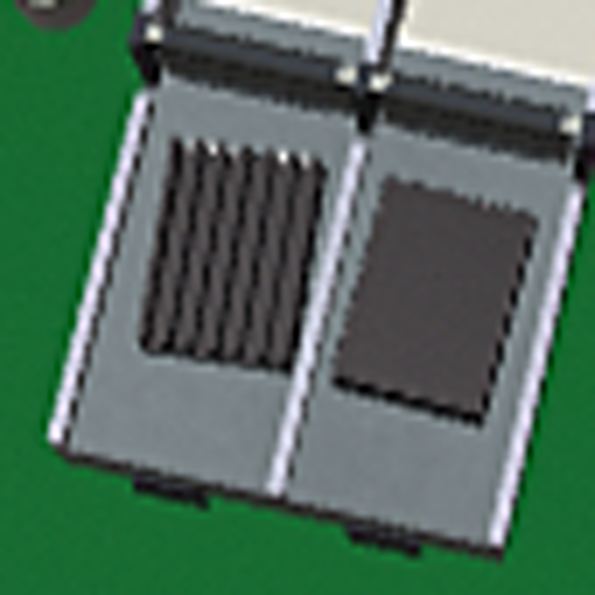

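View pics/both.png

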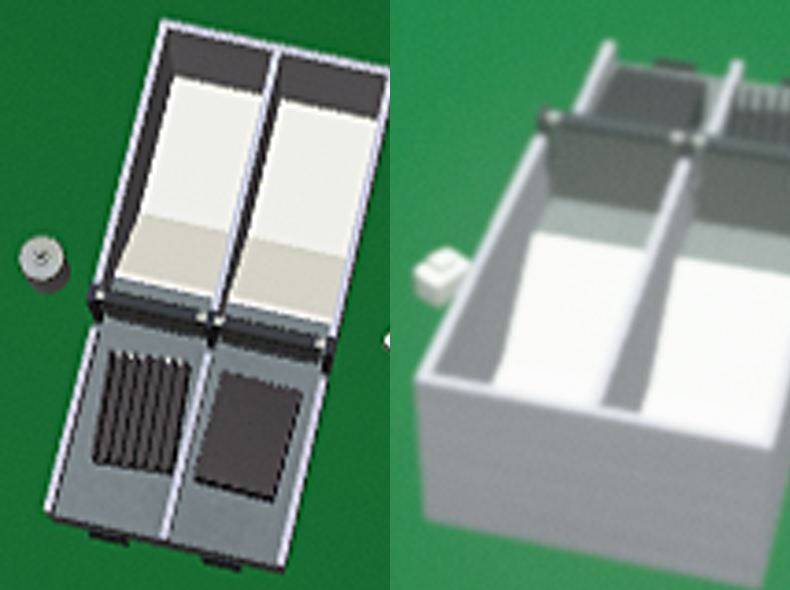

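Confirmed: the fins are on the left-lane module at top-image (289,191), and the right-lane module is smooth. Next I fit the chute pose from the corners in both views.

```bash
cat > h.py <<'E'
import numpy as np,cv2
from scipy.optimize import least_squares
def proj(p,X):
    E=np.linalg.inv(p['extrinsics']);c=np.atleast_2d(X)@E[:3,:3].T+E[:3,3]
    return np.c_[p['K'][0,0]*c[:,0]/-c[:,2]+p['K'][0,2],-p['K'][1,1]*c[:,1]/-c[:,2]+p['K'][1,2]]
def back(p,uv,z):
    d=np.array([(uv[0]-p['K'][0,2])/p['K'][0,0],-(uv[1]-p['K'][1,2])/p['K'][1,1],-1.])
    E=p['extrinsics'];d=E[:3,:3]@d;o=E[:3,3];return o+d*(z-o[2])/d[2]
def T(q,P):
    c,s=np.cos(q[2]),np.sin(q[2]);P=np.atleast_2d(P)
    return P@np.array([[c,-s,0],[s,c,0],[0,0,1]]).T+[q[0],q[1],q[3] if len(q)>3 else 0]
E
python3 - <<'E'
from plant import robot
from h import *
pt,ps=robot.camera_params('top'),robot.camera_params('scene')
A=lambda u,v:(255+u/7-.43,155+v/7-.43)
B=lambda u,v:(250+u/3.7-.36,80+v/3.7-.36)
C=lambda u,v:(270+(u-390)/4-.37,170+v/4-.37)
top=[((-160,90,66),A(60,440)),((-160,0,66),A(278,490)),((-160,-90,66),A(498,543)),((220,0,105),B(278,48)),((220,87,105),B(169,30))]
sc=[((-160,-90,66),C(610,42)),((-160,0,66),C(737,65)),((220,-87,105),C(437,378)),((220,0,105),C(622,408))]
def r(q,z=True):
    return np.r_[tuple((proj(p,T(q,np.array([x[0] for x in L])/1e3))-[x[1] for x in L]).ravel() for p,L in((pt,top),(ps,sc)))]
s=least_squares(r,[.6,0,-.2,0],loss='soft_l1');q=s.x
print('chute x,y,yaw,dz',q[:2],np.degrees(q[2]),q[3],'\n',r(q).reshape(-1,2).round(1))
m=[((-42,31,80),A(142,352)),((-42,-31,80),A(297,370)),((42,31,80),A(173,140)),((42,-31,80),A(324,158))]
W=np.array([back(pt,x[1],.08) for x in m])
c=W.mean(0);f=(W[2:]-W[:2]).mean(0);l=(W[[0,2]]-W[[1,3]]).mean(0)
inv=lambda w:T([0,0,-q[2]],w-[q[0],q[1],0])
print('module world',c,'yaw',np.degrees(np.arctan2(f[1],f[0])),np.degrees(np.arctan2(-l[0],l[1])),'len',np.linalg.norm(f),np.linalg.norm(l),'chute frame',inv(c),'corners\n',inv(W))
E
```

```text
chute x,y,yaw,dz [0.63313248 0.05457958] -11.286092630069842 -0.0007540111906761169 
 [[-0.3  0.5]
 [ 0.   0.2]
 [ 0.3 -0.5]
 [-1.3  0.6]
 [-1.6 -0.6]
 [ 0.   0.5]
 [ 0.4 -0.6]
 [-0.5  0. ]
 [-5.8  0.1]]
module world [0.56869976 0.10533107 0.08      ] yaw -5.8227688105307704 -5.824595378044479 len 0.08656482227422826 0.06135319904175443 chute frame [[-0.07311921  0.03716005  0.08      ]] corners
 [[-0.11921839  0.06377378  0.08      ]
 [-0.11319162  0.00230462  0.08      ]
 [-0.03285943  0.07162101  0.08      ]
 [-0.0272074   0.01094081  0.08      ]]
```

{"name": "arm_command", "arguments": {
  "moves": [
    [[0, 0, 0.109], [1.6, -2.65, -0.5], -0.3],
    [[0, 0, 0.109], [1.6, -2.65, -0.5], -0.3],
    [[-0.0214, -0.107, 0], [1.6, -2.65, -0.5], -0.3],
    [[-0.0214, -0.107, 0], [1.6, -2.65, -0.5], -0.3],
    [[-0.0214, -0.107, 0], [1.6, -2.65, -0.5], -0.3],
    [[-0.0214, -0.107, 0], [1.6, -2.65, -0.5], -0.3],
    [[0, 0, 0], [1.6, -2.65, -0.5], -0.3],
    [[0, 0, 0], [1.6, -2.65, -0.5], -0.3],
    [[0, 0, 0], [1.6, -2.65, -0.5], -0.3],
    [[0, 0, 0], [1.6, -2.65, -0.5], -0.3],
    [[0, 0, 0], [1.6, -2.65, -0.5], -0.3],
    [[0, 0, 0], [1.6, -2.65, -0.5], -0.3],
    [[0, 0, 0], [1.6, -2.65, -0.5], -0.3],
    [[0, 0, 0], [1.6, -2.65, -0.5], -0.3],
    [[0, 0, 0], [1.6, -2.65, -0.5], -0.3],
    [[0, 0, 0], [1.6, -2.65, -0.5], -0.3],
    [[0, 0, 0], [0, 0, 0], -0.3],
    [[0, 0, 0], [0, 0, 0], -0.3]
  ]
}}

```text
time: 1.6
ee_pos: [0.4978, 0.1236, 0.1505]
eef_rot: [-114.9, 0.0, 78.5]
ft_force: [-0.2, 0.9, 0.7]
width: 0.35
```

```bash
python3 - <<'E'
from plant import robot
from h import *
w=robot.camera_params('wrist');iw=robot.camera('wrist');t=robot.camera('top')
np.save('w1.npy',w,allow_pickle=True)
cv2.imwrite('pics/w1.png',iw[:,:,::-1])
cv2.imwrite('pics/t1.png',cv2.resize(t[140:240,240:345,::-1],None,fx=5,fy=5,interpolation=cv2.INTER_CUBIC))
q=np.array([.63313,.05458,np.radians(-11.286)])
for n,P in [('deck/wall near mid',(-160,0,66)),('near left',(-160,90,66)),('mid wall end',(-15,0,66)),('left wall end',(-15,90,66)),('rod mid',(0,0,117.5))]+[('mod',m) for m in((-119,64,80),(-113,2,80),(-33,71.6,80),(-27,11,80))]:
    print(n,proj(w,T(q,np.array(P)/1e3)).round(0))
E
```

```text
deck/wall near mid [[251. 136.]]
near left [[402. 135.]]
mid wall end [[273. 283.]]
left wall end [[377. 283.]]
rod mid [[268. 350.]]
mod [[356. 203.]]
mod [[260. 210.]]
mod [[359. 284.]]
mod [[284. 289.]]
```

View pics/w1.png

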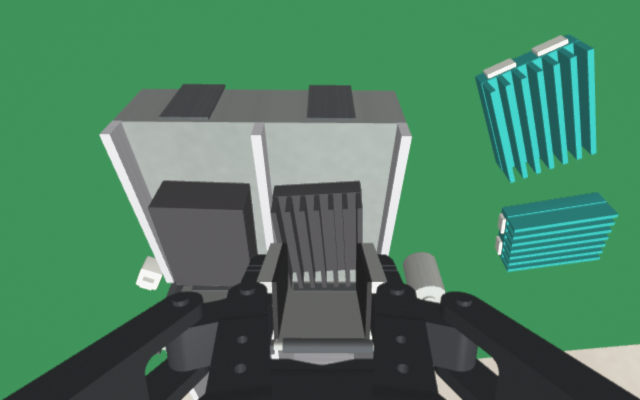

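The wrist view shows the finned module between the fingers, its top rear edge at about (273,197)–(360,193), and the wall ends at (113,130), (259,127) and (404,130). These sit 5–10 px from the prediction, so I quantify that and check the top view.

```bash
python3 - <<'E'
from h import *
w=np.load('w1.npy',allow_pickle=True).item()
q=np.array([.63313,.05458,np.radians(-11.286)])
inv=lambda p:(T([0,0,-q[2]],p-[q[0],q[1],0])*1e3).round(1)
print('cam',w['extrinsics'].round(3),w['K'][0,0])
for n,uv,z in[('R -160,-90',(113,130),.066),('M -160,0',(259,127),.066),('L -160,90',(404,130),.066),('modRL',(360,194),.08),('modRR',(276,197),.08),('modRLbot',(361,183),.05),('modRRbot',(273,186),.05)]:print(n,inv(back(w,uv,z)))
E
```

```text
cam [[ 0.198 -0.744 -0.638  0.379]
 [ 0.98   0.15   0.129  0.148]
 [ 0.    -0.65   0.76   0.251]
 [ 0.     0.     0.     1.   ]] 353.72112963603655
R -160,-90 [[-164.   -80.7   66. ]]
M -160,0 [[-165.8    5.5   66. ]]
L -160,90 [[-163.6   90.6   66. ]]
modRL [[-126.4   66.1   80. ]]
modRR [[-124.    13.2   80. ]]
modRLbot [[-111.8   70.3   50. ]]
modRRbot [[-109.2    6.8   50. ]]
```

View pics/t1.png

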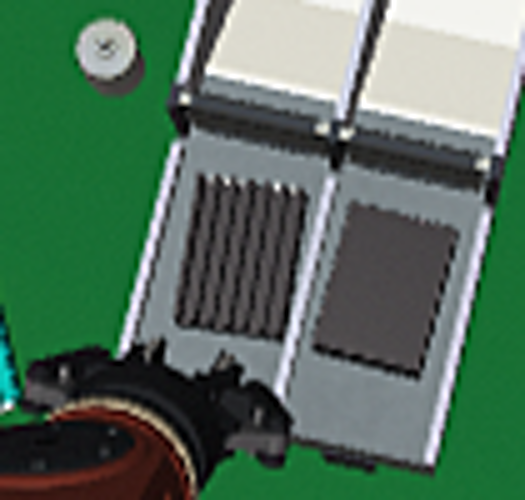

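{"name": "arm_command", "arguments": {
  "moves": [
    [[0, 0, 0], [0, 0, -1.7], -0.3],
    [[0, 0, 0], [0, 0, -1.7], -0.3],
    [[0, 0, 0], [0, 0, -1.7], -0.3],
    [[0, 0, 0], [0, 0, -1.7], -0.3],
    [[0, 0, 0], [0, 0, -1.7], -0.3],
    [[0, 0, 0], [0, 0, -0.4], -0.3],
    [[0, 0, 0], [0, 0, -0.35], -0.3],
    [[0, 0, 0], [0, 0, 0], -0.3]
  ]
}}

```text
time: 2.37
ee_pos: [0.4976, 0.1259, 0.0589]
eef_rot: [-115.0, 0.0, 78.8]
ft_force: [-0.8, 0.7, 0.7]
width: 0.351
```

{"name": "arm_command", "arguments": {
  "moves": [
    [[0, 0, 0], [0.8, -0.16, 0], -0.3],
    [[0, 0, 0], [0.8, -0.16, 0], -0.3],
    [[0, 0, 0], [0.6, -0.12, 0], -0.3],
    [[0, 0, 0], [0.6, -0.12, 0], -0.3],
    [[0, 0, 0], [0.6, -0.12, 0], -0.3],
    [[0, 0, 0], [0.6, -0.12, 0], -0.3],
    [[0, 0, 0], [0.6, -0.12, 0], -0.3],
    [[0, 0, 0], [0.6, -0.12, 0], -0.3],
    [[0, 0, 0], [0.6, -0.12, 0], -0.3],
    [[0, 0, 0], [0.6, -0.12, 0], -0.3],
    [[0, 0, 0], [0, 0, 0], -0.3]
  ]
}}

```text
time: 3.28
ee_pos: [0.5628, 0.112, 0.0593]
eef_rot: [-115.0, 0.0, 78.7]
ft_force: [0.3, -0.3, -0.3]
width: 0.349
```

```bash
python3 - <<'E'
from plant import robot
from h import *
print(robot.read_state()['ft_force'])
iw=robot.camera('wrist');t=robot.camera('top')
a=cv2.resize(t[140:240,240:345,::-1],None,fx=4,fy=4,interpolation=cv2.INTER_CUBIC)
b=iw[:,120:480,::-1]
cv2.imwrite('pics/p2.png',np.hstack([a,b]))
E
```

```text
[ 0.25480334 -0.29278297 -0.32774284]
```

View pics/p2.png

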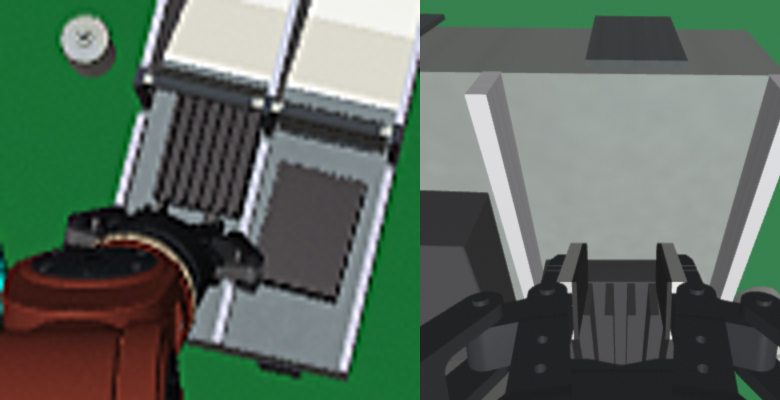

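The left panel shows the module front under the rod and the module now square in its lane. The right panel shows both fingers on its rear face, with the smooth module untouched. I keep pushing.

{"name": "arm_command", "arguments": {
  "moves": [
    [[0, 0, 0], [0.6, -0.12, 0], -0.3],
    [[0, 0, 0], [0.6, -0.12, 0], -0.3],
    [[0, 0, 0], [0.6, -0.12, 0], -0.3],
    [[0, 0, 0], [0.6, -0.12, 0], -0.3],
    [[0, 0, 0], [0.6, -0.12, 0], -0.3],
    [[0, 0, 0], [0.6, -0.12, 0], -0.3],
    [[0, 0, 0], [0.6, -0.12, 0], -0.3],
    [[0, 0, 0], [0.6, -0.12, 0], -0.3],
    [[0, 0, 0], [0.6, -0.12, 0], -0.3],
    [[0, 0, 0], [0.6, -0.12, 0], -0.3],
    [[0, 0, 0], [0, 0, 0], -0.3]
  ]
}}

```text
time: 4.3
ee_pos: [0.6234, 0.0999, 0.0595]
eef_rot: [-115.1, 0.0, 78.7]
ft_force: [-0.2, -0.3, -0.2]
width: 0.351
```

```bash
python3 - <<'E'
from plant import robot
from h import *
t=robot.camera('top');s=robot.camera('scene')
a=cv2.resize(t[80:240,260:360,::-1],None,fx=3.7,fy=3.7,interpolation=cv2.INTER_CUBIC)
b=cv2.resize(s[172:320,300:400,::-1],None,fx=4,fy=4,interpolation=cv2.INTER_CUBIC)
cv2.imwrite('pics/p3.png',np.hstack([a[:590],b[:590]]) if b.shape[0]>=590 and a.shape[0]>=590 else np.hstack([a[:b.shape[0]],b[:a.shape[0]]]))
E
```

```text
(no output)
```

View pics/p3.png

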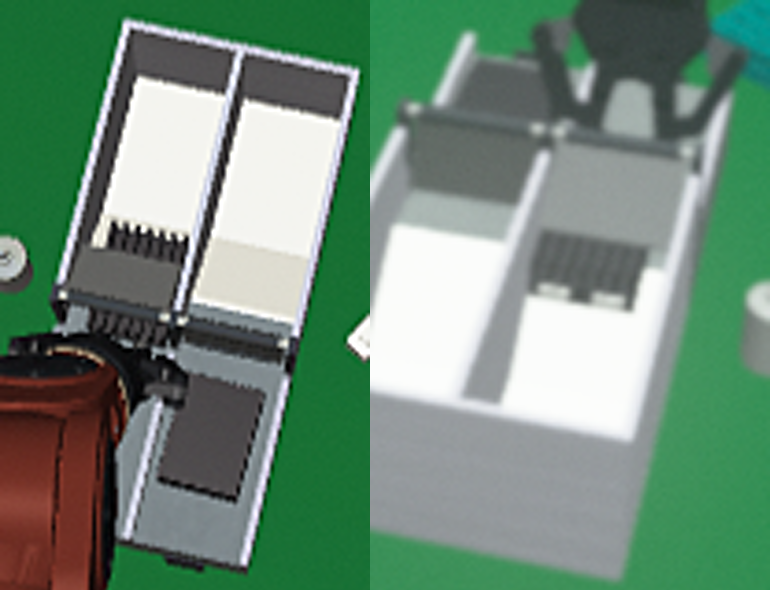

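The flap is open and lying on the module. The module's middle is about at the sill, so it needs a little more.

{"name": "arm_command", "arguments": {
  "moves": [
    [[0, 0, 0], [0.4, -0.08, 0], -0.3],
    [[0, 0, 0], [0.4, -0.08, 0], -0.3],
    [[0, 0, 0], [0.4, -0.08, 0], -0.3],
    [[0, 0, 0], [0.2, -0.04, 0], -0.3],
    [[0, 0, 0], [0, 0, 0], -0.3],
    [[0, 0, 0], [0, 0, 0], -0.3],
    [[0, 0, 0], [0, 0, 0], -0.3],
    [[0, 0, 0], [0, 0, 0], -0.3]
  ]
}}

```text
time: 5.07
ee_pos: [0.6357, 0.0976, 0.0588]
eef_rot: [-115.0, 0.0, 78.7]
ft_force: [-1.3, -0.2, -0.3]
width: 0.348
```

```bash
python3 - <<'E'
from plant import robot
from h import *
t=robot.camera('top');s=robot.camera('scene')
a=cv2.resize(t[80:240,260:360,::-1],None,fx=3.7,fy=3.7,interpolation=cv2.INTER_CUBIC)
b=cv2.resize(s[172:320,300:400,::-1],None,fx=4,fy=4,interpolation=cv2.INTER_CUBIC)
cv2.imwrite('pics/p4.png',np.hstack([a[:590],b[:590]]))
E
```

```text
(no output)
```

View pics/p4.png

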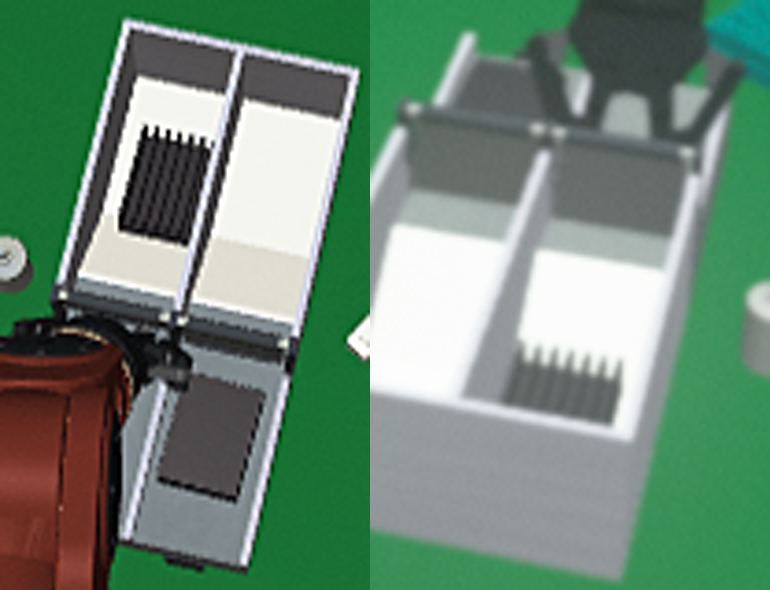

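The module has slid down into the bay. I draw the fingers straight back, then up.

{"name": "arm_command", "arguments": {
  "moves": [
    [[0, 0, 0], [-0.6, 0.12, 0], -0.3],
    [[0, 0, 0], [-1, 0.2, 0], -0.3],
    [[0, 0, 0], [-1, 0.2, 0], -0.3],
    [[0, 0, 0], [-1, 0.2, 0], -0.3],
    [[0, 0, 0], [-1, 0.2, 0], -0.3],
    [[0, 0, 0], [-1, 0.2, 0], -0.3],
    [[0, 0, 0], [-1, 0.2, 0], -0.3],
    [[0, 0, 0], [-1, 0.2, 0], -0.3],
    [[0, 0, 0], [-1, 0.2, 0], -0.3],
    [[0, 0, 0], [-1, 0.2, 0], -0.3],
    [[0, 0, 0], [-1, 0.2, 0], -0.3],
    [[0, 0, 0], [-1, 0.2, 0], -0.3],
    [[0, 0, 0], [-1, 0.2, 0], -0.3],
    [[0, 0, 0], [-1, 0.2, 0], -0.3],
    [[0, 0, 0], [0, 0, 2], -0.3],
    [[0, 0, 0], [0, 0, 2], -0.3],
    [[0, 0, 0], [0, 0, 2], -0.3],
    [[0, 0, 0], [0, 0, 2], -0.3],
    [[0, 0, 0], [0, 0, 2], -0.3],
    [[0, 0, 0], [0, 0, 2], -0.3]
  ]
}}

```text
time: 6.83
ee_pos: [0.4993, 0.1248, 0.1798]
eef_rot: [-115.0, 0.0, 78.7]
ft_force: [0.4, -0.3, 0.6]
width: 0.35
```

{"name": "arm_command", "arguments": {
  "moves": [
    [[0, 0, 0], [-1, 3, 1], -0.3],
    [[0, 0, 0], [-1, 3, 1], -0.3],
    [[0, 0, 0], [-1, 3, 1], -0.3],
    [[0, 0, 0], [0, 3, 0], -0.3],
    [[0, 0, 0], [0, 3, 0], -0.3],
    [[0, 0, 0], [0, 0, 0], -0.3],
    [[0, 0, 0], [0, 0, 0], -0.3],
    [[0, 0, 0], [0, 0, 0], -0.3],
    [[0, 0, 0], [0, 0, 0], -0.3]
  ]
}}

```text
time: 7.58
ee_pos: [0.4698, 0.2739, 0.2089]
eef_rot: [-115.0, 0.0, 78.7]
ft_force: [0.1, -1.2, 0.2]
width: 0.352
```

```bash
python3 - <<'E'
from plant import robot
from h import *
t=robot.camera('top');s=robot.camera('scene');t2=robot.camera('top')
print(robot.read_state()['time'],robot.read_state()['ft_force'])
a=cv2.resize(t[80:240,260:360,::-1],None,fx=3.7,fy=3.7,interpolation=cv2.INTER_CUBIC)
b=cv2.resize(s[172:320,300:400,::-1],None,fx=4,fy=4,interpolation=cv2.INTER_CUBIC)
cv2.imwrite('pics/p5.png',np.hstack([a[:590],b[:590]]))
t0=cv2.imread('pics/top0.png')[:,:,::-1]
d=cv2.absdiff(t,t0).max(2)
for n,(x,y,w,h) in dict(smooth=(300,175,40,45),motor=(252,138,20,25),plug=(350,160,20,20),flapR=(310,160,35,15),turq=(200,145,45,85),tape=(180,240,90,40)).items():print(n,int(d[y:y+h,x:x+w].max()))
print('motion',int(cv2.absdiff(t,t2)[80:240,260:360].max()))
E
```

```text
7.7333 [ 0.40092791 -0.25125018 -0.02546309]
smooth 135
motor 14
plug 13
flapR 13
turq 240
tape 255
motion 7
```

View pics/p5.png

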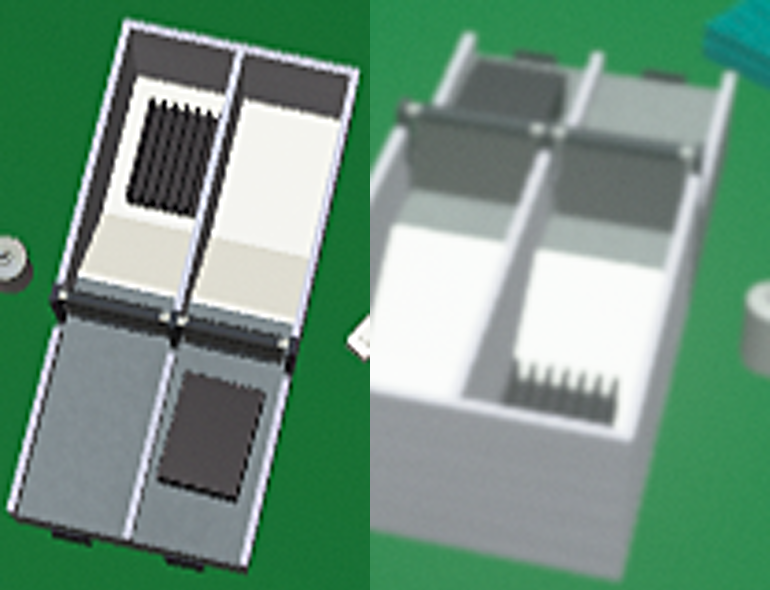

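The module lies in the bay and both flaps hang shut. The "smooth" check box overlapped the finned module's old spot, and the tape and turquoise boxes overlapped the arm. I re-check with a tighter box and make sure the module is at rest.

{"name": "arm_command", "arguments": {
  "moves": [
    [[0, 0, 0], [0, 0, 0], -0.3],
    [[0, 0, 0], [0, 0, 0], -0.3],
    [[0, 0, 0], [0, 0, 0], -0.3],
    [[0, 0, 0], [0, 0, 0], -0.3],
    [[0, 0, 0], [0, 0, 0], -0.3],
    [[0, 0, 0], [0, 0, 0], -0.3]
  ]
}}

```text
time: 8.23
ee_pos: [0.4698, 0.2747, 0.2088]
eef_rot: [-115.0, 0.0, 78.7]
ft_force: [0.6, -0.1, 0.6]
width: 0.349
```

```bash
python3 - <<'E'
from plant import robot
from h import *
t=robot.camera('top').copy()
for i in range(6): t2=robot.camera('top')
s=robot.camera('scene');s0=cv2.imread('pics/scene0.png')[:,:,::-1];t0=cv2.imread('pics/top0.png')[:,:,::-1]
d=cv2.absdiff(t2,t0).max(2)
print('smooth',d[178:220,304:340].max(),'flapL',d[155:172,275:305].max(),'motion',cv2.absdiff(t,t2)[80:240,260:360].max())
ds=cv2.absdiff(s,s0).max(2);print('scene tape',ds[170:198,432:468].max(),'turq',ds[235:262,428:472].max(),ds[200:230,408:446].max(),ds[170:196,384:420].max())
robot.hand_in()
E
```

```text
smooth 14 flapL 60 motion 6
scene tape 16 turq 15 17 18
the job is handed in; nothing more can be done
```

The finned module is through its flap and lying in the catch bay of the left lane, and the job is handed in at about 8.6 s of the 35 s. I pushed it along the lane with the half-open fingertips tilted 25°. It tipped over the sill and slid down by itself, and then I drew the fingers straight back, up and clear.

**Last checks:**
- **Module and flaps:** the module was at rest in the bay, and both flaps looked shut in the last pictures.
- **Rest of the bench:** the smooth module, motor, plug, tape and turquoise blocks showed only image noise against the first pictures. I did not compare the driver and jar, but the arm never went near them.
- **Forces:** readings at the end of each move were never above about 1.5 N.

**Checks that disagreed:**
- The wrist camera put the chute about 4–5 mm, and up to 9 mm at one wall end, from where the fixed cameras put it. I used the fixed cameras.
- One corner I marked in the scene picture was about 6 px off the chute fit.
- A pixel difference of 60 remains around the left flap. I put this down to the module's front end having been in that area in the first picture, but did not check it further.

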